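# Unhasp the instrument case and bring the specimen holder under the microscope

## Robot

A 7-joint arm with a two-finger parallel gripper is mounted at the origin on the work surface. World frame = base frame: x ahead of the robot, y to its left, z up, the work surface at z = 0. Lengths are in m, angles in rad, forces in N, time in s.
With the tool pointing down it reaches from about 0.425 to 0.925 m from the base axis. Payload 6.8 kg.
Tool frame: the origin (TCP) lies between the finger pads; the fingertips stand arm.tcp_to_tips ahead of it and the grasp point (between the pads) lies 11 mm behind it (arm.tcp_to_tips is the distance from the TCP to the fingertips, in m); z points along the fingers, y is the line along which they close (so a half turn about z gives the same grasp; the last joint's range is limited). The gripper opens to 88 mm and grips with 3 to 60 N. Pads are 20 mm wide; open, the fingers measure 115 mm over their backs; the gripper's body (75 mm by 178 mm) begins 61 mm behind the grasp point.
Start: joints at [-1.431, 0.477, 0.022, 1.555, -0.011, 1.109, -0.083], TCP at [0.166, 0.654, 0.231] pointing down, gripper open.
Joint ranges: [-2.96, 2.96], [-0.34, 2.1], [-1.41, 1.46], [0.24, 2.44], [-1.37, 4.51], [0.17, 1.92], [-2.96, 2.96]. Speed limits (rad/s): [2.39, 2.39, 3.14, 3.14, 3.14, 3.14, 3.14].

## Interface

Orientations are given as a unit quaternion [x, y, z, w].
In Python, from bench import arm gives the robot as it stands.
- The arm moves only by the shell command python3 shift.py FILE [OPENING], which reads ROWS from the file FILE. ROWS is a JSON list that holds a single list of rows (three levels of brackets), with 1 to 8 rows, each of 6 numbers: dx, dy, dz in m, then a rotation vector rx, ry, rz in rad; each row is the pose to reach, as a shift and turn from the pose commanded when the command began, along the tool's axes at that moment; what a row does not reach only later rows make up. A row lasts 1/12 s, in which the tool goes at most 0.0417 m and 0.125 rad, less where a joint would pass 70% of its speed; a pose out of reach is approached as far as the arm can. OPENING is the finger opening in m, set as the command begins (- or left out keeps the last). The fingers move at their own pace and stop on an object; the grip force is fixed at half the most. Time passes only in rows, so rows that do not move let the fingers close. It prints the time, the measured TCP pose, the force, the opening and the grip force at its end. Input that does not fit is refused with a message, and nothing moves.
- arm.get_state(): the state, without advancing time (a new reading comes with each control period).
- arm.get_image(name): name is "scene" or "top" or "wrist"; returns a dict with "img" (420x560x3 uint8, blue, green, red), "camera_matrix" (3x3 intrinsics, pixels), "world_to_cam" (4x4, takes a point from world to camera coordinates); the wrist camera has in their place "hand_eye" (4x4, takes a point from camera to tool coordinates, whose origin is the TCP and whose axes are the flange's). Camera axes: x right, y down, z forward; pixel columns grow to the right and rows downward; lengths in m; the calibration is good to about 2 mm. A picture is of the moment at which its call begins: read the wrist's pose just before it. There is no depth.
- arm.job_done(): hands the job in; it is judged then, once.
The state is a dict: "time_s": time; "joint_pos": joint angles; "dq": joint speeds; "tau": joint torques, N m; "tool_pos": TCP position; "tcp_rot": TCP orientation; "force": force on the tool from outside, world axes, zero at the start; "moment": the same for the moment, N m; "opening": finger opening in m; "grasp_force": force on a finger pad.
Only numpy, scipy, OpenCV 4.12 (cv2) and the standard library are available. Lean on these libraries where they do the work, as an engineer would, in place of code of your own. Each camera call takes 0.05 s, during which the arm holds its last target. There are 200 camera calls.

## Task

Flip the hasp of the grey case off its staple and swing it right over, raise the lid until it stands upright by itself, and lift out the specimen holder. The gripper does not fit below the microscope's lens, so set the holder flat on the open bench, let go, pick it up again by its tail grip and bring it flat on to the microscope's base, pointing straight in, until its front edge rests against the stop with the dish centred below the lens. Keep the holder level, never force the lid while the hasp is still on, leave hasp and lid open, let go at the end and do not disturb the other things on the bench.

Things in the scene. Friction and masses are not known exactly. Their poses are not given: they have to be found in the camera images.
- hasp (a joint): Angle of the steel hasp (rad): 0 = strap flat over the staple, 1.57 = upright, 2.7 = over to its stop at the case's front (-x). Turns easily (about 1 N at the grip); let go before upright it falls shut, let go past 2.0 it falls to the stop. While it is on the staple the lid is blocked. Strap 105 mm long, 30 wide, 4 thick; its slot drops over the staple 62 mm from the hinge with 5 mm of play.
- hasp_grip (a point): Centre of the upright grip block near the strap's free end: 16 mm along the strap, 30 wide across it (flat sides to pinch, along y), top 14 mm above this point. Shut, this point is 26 mm above the lid's face. Axes of the hasp: x along the strap away from its hinge, y along the hinge line, z out of the strap.
- hasp_hinge (a point): Point on the hasp's hinge line (along the case's y), on the case's front deck, 94.5 mm above the bench; axes of the case. With the hasp shut the grip point lies 96 mm along +x and 20 mm up from here. The staple on the lid is a steel loop 22 mm high above the lid's face.
- lid (a joint): Angle of the lid (rad): 0 = shut, 1.57 = upright, 1.75 = its stop. A stiff friction hinge: the lid stays where it is left; 5 to 6 N at the bar move it.
- lid_handle (a point): Middle of the lid's round steel bar: 10 mm thick, 80 mm long along y, axis 35 mm above the lid's face, a post at each end, 19 mm from the lid's free front edge. Axes of the lid: those of the case when shut.
- lid_hinge (a point): Middle of the lid's hinge line (along the case's y) at the case's far (+x) side, 84 mm above the bench; axes of the case. With the lid shut the bar's middle lies 120 mm along -x, 55 mm along -y and 39 mm up from here. The lid is 139 mm deep, 260 wide, 8 thick.
- case: Grey case fixed to the bench, 200 x 260 x 88 mm (x, y, z), origin under its centre. x -100 to -40 mm: closed deck with the hasp's hinge. x -40 to 92, under the lid: compartment, 244 mm wide, floor 8 mm above the bench. The holder lies in it along y, dish near x 20, y 35 mm, tail towards -y in a close black insert 70 mm high that bars the fingers there.
- holder: Loose aluminium specimen holder, 165 mm long, about 0.2 kg; origin at its underside below the dish's centre, z up. Plate 8 mm thick: 44 wide from the front edge at x = +35 mm to -40, then 30 wide to the tail's end at -130. On it at the origin stands a round dish, 48 mm across, 30 high (top 38 mm above the underside).
- tail_grip (a point): Centre of the holder's upright tail grip, 29 mm above the underside and 113 mm behind the dish's centre (-x of the holder): a block 35 mm long (x), 14 thick (y), standing 30 mm above the plate. Axes of the holder.
- lens_spot (a point): Point on the microscope base's flat top (30 mm above the bench) straight below the lens; x runs from the open front towards the pillar. In place, the holder has its origin here and its x along this x. The stop, a bar 13 mm high and 110 wide, has its front face at x = +36 mm. The base spans x -90 to 170 and is 180 mm wide.
- microscope: White camera microscope fixed to the bench, origin under the lens axis, axes as lens_spot. Lens 88 mm above the base: the gripper does not fit below it. Tube 60 mm thick above the lens, a camera 55 mm square on top at 330 mm, pillar at x = 140 mm.
- reagent_bottle: Clear bottle, 60 mm across, about 140 high, origin at its foot; a bystander.
- sample_jar: Jar, 56 mm across, 70 high, origin at its foot; a bystander.
- screwdriver: Screwdriver, 160 mm long, lying on the bench; a bystander.

How it is judged:
On the way, in this order (a step that is already met when the one before it is completed fails the run):
1. the hasp is off its staple and swung over past upright (value of joint hasp above 2.2 rad), for 0.2 s.
2. the lid stands upright (value of joint lid above 1.4 rad), for 0.2 s.
3. the holder is set flat on the bench, let go (height (world z) of holder below 0.004 m and angle between holder's own z axis and vertical below 0.06 rad and contact force between the fingers and holder below 0.1 N), for 0.15 s.
4. the holder is picked up again by its tail grip (height (world z) of holder above 0.01 m and contact force between the fingers and holder above 0.5 N and distance between the grasp point and tail_grip below 0.04 m), for 0.1 s.
At the end, for the whole second after the job is handed in: Hasp beyond 2.2 rad and lid beyond 1.4 rad; holder released and at rest, flat on the microscope base (4 mm, 0.06 rad), between 4 mm short of and 6 mm past its place at the stop, within 10 mm sideways of the lens axis and 0.12 rad of the microscope's x axis (value of joint hasp above 2.2 rad and value of joint lid above 1.4 rad and x of holder in the frame of lens_spot between -0.004 and 0.006 m and y of holder in the frame of lens_spot between -0.01 and 0.01 m and z of holder in the frame of lens_spot between -0.004 and 0.004 m and angle between the x axis of holder and the x axis of lens_spot, either way round below 0.12 rad and angle between holder's own z axis and vertical below 0.06 rad and linear speed of holder below 0.01 m/s and contact force between the fingers and holder below 0.1 N); the robot touches nothing.
It fails at once if the lid was forced while the hasp was on (value of joint lid above 0.12 rad and value of joint hasp below 1 rad).
It fails at once if the holder was tipped more than about 30 degrees (angle between holder's own z axis and vertical above 0.52 rad).
It fails at once if another thing on the bench was disturbed (distance of any of reagent_bottle, sample_jar, screwdriver from where it was at the start of the episode above 0.03 m or angle between any of reagent_bottle, sample_jar's own z axis and vertical above 0.5 rad).
It also fails if it takes over 72 s, if anything falls off the work surface, if the arm or the gripper's body presses on something with over 40 N, if the wrist force passes 120 N, or if a joint passes its speed limit or range.

## Working session

There is one attempt and no reset: what is moved stays moved. The work goes in short steps, Python scripts to look and compute and a shell command to move; the robot and the scene stay as the last step left them, time stands still between calls to the robot, and variables do not carry over. Pictures are saved under pics/ and viewed, at most 10 in all, crops included, and the job is handed in when it is done.

```bash
ls; mkdir -p pics; python3 - <<'E'
from bench import arm
import cv2,numpy as np
s=arm.get_state();print(s['tool_pos'],s['tcp_rot'],arm.tcp_to_tips)
for n in['scene','top']:
    r=arm.get_image(n);cv2.imwrite(f'pics/{n}0.png',r['img']);print(n,r['camera_matrix'].tolist(),np.round(r['world_to_cam'],4).tolist())
E
```

```text
bench.py
pics
shift.py
[0.16545354 0.65379606 0.22970306] [ 1.23585698e-01  9.92333489e-01 -9.05318728e-04 -3.65386926e-05] 0.008
scene [[489.1905977182772, 0.0, 285.0897765179613], [0.0, 489.1905977182772, 234.55222030364337], [0.0, 0.0, 1.0]] [[-0.3852, 0.9228, -0.0111, 0.2611], [0.5074, 0.2017, -0.8378, -0.2181], [-0.7708, -0.3283, -0.5459, 1.658], [0.0, 0.0, 0.0, 1.0]]
top [[383.4833556310039, 0.0, 285.09649298415866], [0.0, 383.4833556310039, 209.30229424868975], [0.0, 0.0, 1.0]] [[-0.0263, -0.9994, -0.021, -0.0009], [-0.9952, 0.0281, -0.0934, 0.6073], [0.0939, 0.0185, -0.9954, 1.0428], [0.0, 0.0, 0.0, 1.0]]
```

View pics/scene0.png

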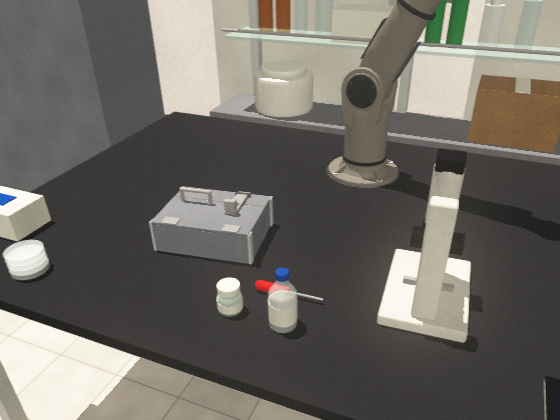

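View pics/top0.png

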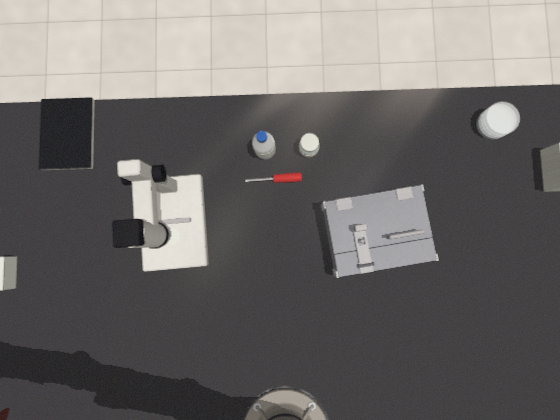

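The scene view shows the case at about (215,222) and the microscope at about (430,290). In the top view, the case is at (380,230) with its hasp hinge towards the robot at (365,268). The microscope base spans about (132..207,175..270) with its open front towards the robot, and the stop is near (178,220). Next I'll enlarge both.

```bash
cat > h.py <<'E'
import numpy as np,cv2
from scipy.spatial.transform import Rotation as R
from bench import arm
def ray(r,uv,st=None):
    K=r['camera_matrix'];d=np.linalg.inv(K)@np.array([uv[0],uv[1],1.])
    if 'world_to_cam' in r: M=np.linalg.inv(r['world_to_cam'])
    else:
        M=np.eye(4);M[:3,:3]=R.from_quat(st['tcp_rot']).as_matrix();M[:3,3]=st['tool_pos'];M=M@r['hand_eye']
    return M[:3,3],M[:3,:3]@d
def onz(r,uv,z,st=None):
    o,d=ray(r,uv,st);return o+d*(z-o[2])/d[2]
def px(r,p,st=None):
    if 'world_to_cam' in r: M=np.array(r['world_to_cam'])
    else:
        M=np.eye(4);M[:3,:3]=R.from_quat(st['tcp_rot']).as_matrix();M[:3,3]=st['tool_pos'];M=np.linalg.inv(M@r['hand_eye'])
    q=r['camera_matrix']@(M[:3,:3]@p+M[:3,3]);return q[:2]/q[2]
def go(p,yaw,st=None,tilt=None):
    """shift in tool axes to reach TCP p, pointing down with tool y at world angle yaw (mod pi)"""
    st=st or arm.get_state();q=R.from_quat(st['tcp_rot']);best=None
    for k in(0,np.pi):
        y=np.array([np.cos(yaw+k),np.sin(yaw+k),0]);z=np.array([0,0,-1.])
        T=R.from_matrix(np.c_[np.cross(y,z),y,z])
        if tilt is not None:T=R.from_rotvec(tilt)*T
        v=(q.inv()*T).as_rotvec()
        if best is None or np.linalg.norm(v)<np.linalg.norm(best):best=v
    d=q.inv().apply(np.array(p)-st['tool_pos'])
    print('shift',np.round(d,4),np.round(best,3))
E
python3 - <<'E'
from h import *
a=cv2.imread('pics/top0.png')
c=cv2.resize(a[180:285,315:445],None,fx=4,fy=4,interpolation=cv2.INTER_CUBIC)
d=cv2.resize(a[155:280,105:215],(264,300),interpolation=cv2.INTER_CUBIC)
o=np.zeros((420,800,3),np.uint8);o[:,:520]=c;o[:300,530:794]=d;cv2.imwrite('pics/c1.png',o)
r=arm.get_image('top')
for uv in[(203,175),(207,266),(143,270)]:print(onz(r,uv,.03).round(3))
for uv in[(325,203),(423,188),(437,260),(339,275)]:print(onz(r,uv,.088).round(3))
E
```

```text
[0.711 0.212 0.03 ]
[0.456 0.202 0.03 ]
[0.449 0.38  0.03 ]
[ 0.615 -0.124  0.088]
[ 0.647 -0.383  0.088]
[ 0.459 -0.407  0.088]
[ 0.427 -0.154  0.088]
```

View pics/c1.png

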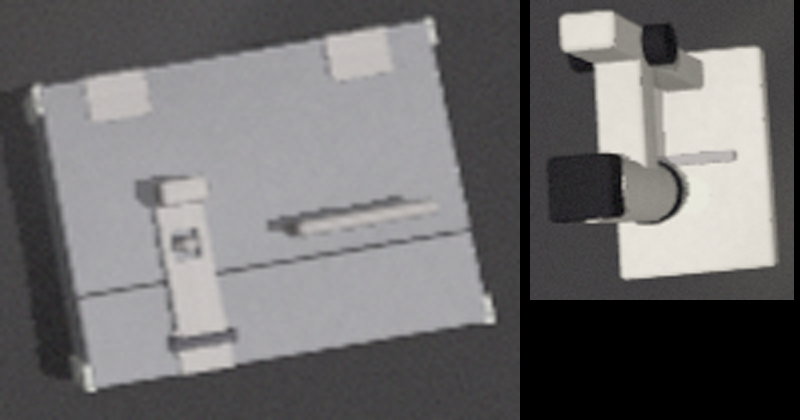

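The crops show the hasp block top at top-view pixel (361,227), its hinge at (366,264), the bar at about (388..424,237..232) and the stop at about (177,220). Now I'll compute positions and the first transit.

```bash
python3 - <<'E'
from h import *
r=arm.get_image('top')
print('grip',onz(r,(360.7,227.5),.128).round(4),'hinge',onz(r,(365.7,264.5),.0945).round(4))
print('bar',onz(r,(388.7,237),.123).round(4),onz(r,(424.2,231.7),.123).round(4))
print('stop',onz(r,(166+0,220.5),.043).round(4),onz(r,(189,219.5),.043).round(4))
w=arm.get_image('wrist');print(np.round(w['hand_eye'],3).tolist(),w['camera_matrix'][0])
go([.2,.42,.33],np.radians(76)); go([.355,.285,.33],np.radians(92))
go([.53,-.25,.33],np.radians(97.3))
E
```

```text
grip [ 0.5464 -0.2079  0.128 ] hinge [ 0.4522 -0.2223  0.0945]
bar [ 0.5208 -0.2778  0.123 ] [ 0.5317 -0.3671  0.123 ]
stop [0.5838 0.3125 0.043 ] [0.5848 0.2485 0.043 ]
[[-0.0, -0.968, -0.249, 0.068], [1.0, -0.0, 0.0, 0.001], [-0.0, -0.249, 0.968, -0.154], [0.0, 0.0, 0.0, 1.0]] [306.56776161   0.         283.00412522]
shift [-0.0909 -0.2186 -0.0996] [-0.001  0.    -0.003]
shift [-0.2743 -0.3114 -0.0995] [-0.001 -0.    -0.283]
shift [-0.5751 -0.7872 -0.0991] [-0.001 -0.    -0.375]
```

```bash
echo '[[[-0.015, -0.036, -0.016, 0, 0, 0], [-0.03, -0.072, -0.033, 0, 0, 0], [-0.045, -0.108, -0.05, 0, 0, 0], [-0.06, -0.144, -0.066, 0, 0, 0], [-0.075, -0.18, -0.082, 0, 0, 0], [-0.091, -0.218, -0.099, 0, 0, 0]]]' > mv.in && python3 shift.py mv.in
echo '[[[-0.035, -0.018, 0, 0, 0, -0.05], [-0.07, -0.036, 0, 0, 0, -0.1], [-0.105, -0.054, 0, 0, 0, -0.16], [-0.14, -0.072, 0, 0, 0, -0.22], [-0.183, -0.093, 0, 0, 0, -0.283], [-0.183, -0.093, 0, 0, 0, -0.283]]]' > mv.in && python3 shift.py mv.in 
python3 - <<'E'
from h import *
s=arm.get_state();r=arm.get_image('wrist');cv2.imwrite('pics/w1.png',r['img'])
import json;json.dump({'p':s['tool_pos'].tolist() if hasattr(s['tool_pos'],'tolist') else s['tool_pos'],'q':list(map(float,s['tcp_rot']))},open('w1.json','w'))
E
```

```text
time_s: 0.75
tool_pos: [0.1995, 0.4243, 0.3278]
tcp_rot: [0.124, 0.992, -0.0, -0.0]
force: [0.4, 0.2, 0.4]
opening: 0.0883
grasp_force: 0.0
time_s: 1.25
tool_pos: [0.3589, 0.2857, 0.3278]
tcp_rot: [-0.015, 1.0, -0.0, 0.001]
force: [-0.3, 0.2, 1.3]
opening: 0.088
grasp_force: 0.0
```

View pics/w1.png

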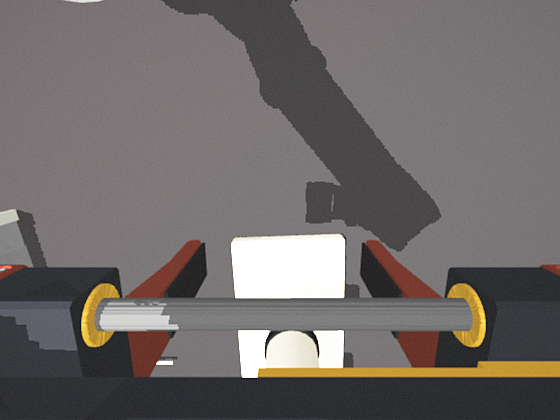

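The wrist view shows the microscope base's front corners at (233,238) and (344,234). Picture down is world +x and right is +y.

```bash
python3 - <<'E'
from h import *
import json
j=json.load(open('w1.json'));st={'tool_pos':np.array(j['p']),'tcp_rot':j['q']}
r=arm.get_image('wrist')
a=cv2.imread('pics/w1.png');m=(a.min(2)>190).astype(np.uint8);m[300:]=0;m[:,:200]=0
c=max(cv2.findContours(m,0,2)[0],key=cv2.contourArea)[:,0]
# front edge fit, subpixel
fr=np.array([(u,np.argmax(m[:,u]>0)) for u in range(245,336)]);f=np.polyfit(fr[:,0],fr[:,1]-.5,1)
L=np.array([(v,np.argmax(m[v]>0)-.5) for v in range(245,290)]);Rr=np.array([(v,m.shape[1]-np.argmax(m[v][::-1]>0)-.5) for v in range(245,290)])
P=[]
for E in(L,Rr):
    g=np.polyfit(E[:,0],E[:,1],1);u=240.
    for _ in range(20): v=np.polyval(f,u);u=np.polyval(g,v)
    P.append(onz(r,(u,v),.03,st));print(u,v,P[-1].round(4))
d=P[1]-P[0];print(np.linalg.norm(d),'yaw',np.arctan2(-d[0],d[1]))
y=np.arctan2(-d[0],d[1]);print('lens',((P[0]+P[1])/2+.09*np.array([np.cos(y),np.sin(y),0])).round(4))
E
python3 - <<'E'
from h import *
go([.46,-.25,.33],np.radians(98))
E
```

```text
229.7391159129909 237.72040813660234 [0.4486 0.2064 0.03  ]
344.5756392895527 233.23777843767013 [0.436  0.3842 0.03  ]
0.17829696111695253 yaw 0.07062864899633464
lens [0.5321 0.3016 0.03  ]
shift [-0.0885 -0.5426 -0.0027] [ 0.    0.   -0.11]
```

```bash
echo '[[[-0.01, -0.038, 0, 0, 0, 0], [-0.02, -0.077, 0, 0, 0, 0], [-0.03, -0.115, 0, 0, 0, 0], [-0.04, -0.155, 0, 0, 0, 0], [-0.055, -0.193, 0, 0, 0, 0], [-0.07, -0.231, 0, 0, 0, 0], [-0.08, -0.271, 0, 0, 0, 0]]]' > mv.in && python3 shift.py mv.in
echo '[[[-0.002, -0.038, 0, 0, 0, 0], [-0.004, -0.077, 0, 0, 0, -0.02], [-0.006, -0.115, 0, 0, 0, -0.05], [-0.008, -0.155, 0, 0, 0, -0.08], [-0.008, -0.193, 0, 0, 0, -0.11], [-0.008, -0.231, 0, 0, 0, -0.11], [-0.009, -0.271, 0, 0, 0, -0.11], [-0.009, -0.271, 0, 0, 0, -0.11]]]' > mv.in && python3 shift.py mv.in 0.05
echo '[[[0, 0, 0, 0, 0, 0], [0, 0, 0, 0, 0, 0]]]' > mv.in && python3 shift.py mv.in
python3 - <<'E'
from h import *
s=arm.get_state();r=arm.get_image('wrist');cv2.imwrite('pics/w2.png',r['img'])
import pickle;pickle.dump((s,r),open('w2.pkl','wb'))
E
```

```text
time_s: 1.93
tool_pos: [0.444, 0.0237, 0.3276]
tcp_rot: [-0.019, 1.0, 0.0, 0.0]
force: [1.2, -0.1, -0.7]
opening: 0.0879
grasp_force: 0.0
time_s: 2.6
tool_pos: [0.4614, -0.2529, 0.3275]
tcp_rot: [-0.069, 0.998, -0.002, -0.0]
force: [-0.2, 0.3, -0.1]
opening: 0.05
grasp_force: 0.0
time_s: 2.77
tool_pos: [0.4628, -0.2452, 0.3268]
tcp_rot: [-0.073, 0.997, 0.0, -0.0]
force: [0.2, 0.1, 0.3]
opening: 0.0501
grasp_force: 0.0
```

View pics/w2.png

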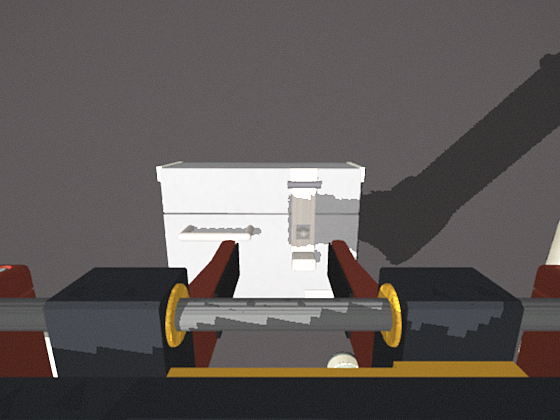

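The wrist view shows the hasp hinge pin at (304,184), the grip block at about (304,260) and the bar from (182,235) to (250,231).

```bash
python3 - <<'E'
from h import *
import pickle;s,r=pickle.load(open('w2.pkl','rb'))
P=lambda u,v,z:onz(r,(u,v),z,s).round(4)
print('hinge',P(304,184,.0945),'pin ends',P(288,184,.0945),P(321,184,.0945))
print('grip top',P(304,261,.128));print('bar',P(182,234.5,.123),P(250,231.5,.123))
print('case front corners',P(157,167,.088),P(364,167,.088),'seam',P(165,213,.088),P(359,214,.088))
a=cv2.resize(r['img'][155:300,150:380],None,fx=3.4,fy=3.4,interpolation=cv2.INTER_CUBIC);cv2.imwrite('pics/w2c.png',a)
E
```

```text
hinge [ 0.4511 -0.2188  0.0945] pin ends [ 0.4541 -0.2389  0.0945] [ 0.448  -0.1974  0.0945]
grip top [ 0.5411 -0.2062  0.128 ]
bar [ 0.5305 -0.3593  0.123 ] [ 0.5145 -0.2772  0.123 ]
case front corners [ 0.4579 -0.4069  0.088 ] [ 0.4193 -0.146   0.088 ] seam [ 0.517  -0.3937  0.088 ] [ 0.4809 -0.1395  0.088 ]
```

View pics/w2c.png

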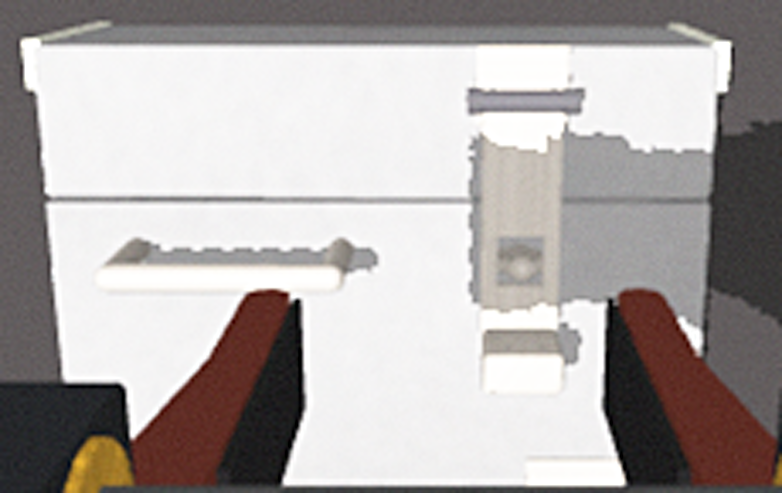

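```bash
python3 - <<'E'
from h import *
import pickle;s,r=pickle.load(open('w2.pkl','rb'))
P=lambda u,v,z:onz(r,(u,v),z,s).round(4)
print(P(304.1,264.4,.128),P(215,236.2,.126))
go([.546,-.206,.107],np.radians(98.3))
E
```

```text
[ 0.5456 -0.2053  0.128 ] [ 0.5257 -0.3185  0.126 ]
shift [-0.088   0.0257  0.2199] [ 0.001 -0.     0.003]
```

```bash
echo '[[[-0.025, 0.007, 0.03, 0, 0, 0], [-0.05, 0.014, 0.06, 0, 0, 0], [-0.07, 0.02, 0.09, 0, 0, 0], [-0.088, 0.026, 0.12, 0, 0, 0], [-0.088, 0.026, 0.16, 0, 0, 0], [-0.088, 0.026, 0.18, 0, 0, 0], [-0.088, 0.026, 0.18, 0, 0, 0]]]' > mv.in && python3 shift.py mv.in 0.05
echo '[[[0, 0, 0.02, 0, 0, 0], [0, 0, 0.04, 0, 0, 0], [0, 0, 0.04, 0, 0, 0], [0, 0, 0.04, 0, 0, 0]]]' > mv.in && python3 shift.py mv.in
echo '[[[0, 0, 0, 0, 0, 0], [0, 0, 0, 0, 0, 0], [0, 0, 0, 0, 0, 0]]]' > mv.in && python3 shift.py mv.in 0.02
python3 - <<'E'
from h import *
go([.546,-.206,.107],np.radians(98.3))
h=np.array([.4517,-.22,.0945])
c,s_=np.cos(.145),np.sin(.145)
s=arm.get_state();g=s['tool_pos']
print('rel hinge in case', c*(g[0]-h[0])+s_*(g[1]-h[1]), g[2]-h[2])
E
```

```text
time_s: 3.4
tool_pos: [0.5434, -0.204, 0.1427]
tcp_rot: [-0.075, 0.997, 0.002, -0.004]
force: [-1.3, 1.0, -0.2]
opening: 0.0502
grasp_force: 0.0
time_s: 3.73
tool_pos: [0.5458, -0.2075, 0.1083]
tcp_rot: [-0.073, 0.997, 0.0, 0.0]
force: [0.2, -0.5, 0.8]
opening: 0.05
grasp_force: 0.0
time_s: 3.98
tool_pos: [0.5462, -0.2087, 0.1088]
tcp_rot: [-0.073, 0.997, -0.0, 0.001]
force: [0.8, 1.3, 1.7]
opening: 0.0333
grasp_force: 2.2
shift [-0.0002  0.0027  0.0018] [-0.     0.002  0.001]
rel hinge in case 0.09517784071315258 0.014289933603378699
```

```bash
echo '[[[0, 0, 0, 0, 0, 0], [0, 0, 0, 0, 0, 0], [0.003, 0, -0.012, 0, 0, 0], [0.008, 0, -0.023, 0, 0, 0], [0.008, 0, -0.023, 0, 0, 0]]]' > mv.in && python3 shift.py mv.in 0.02
echo '[[[0.006, 0, -0.011, 0, 0, 0], [0.0135, 0, -0.0205, 0, 0, 0], [0.022, 0, -0.029, 0, 0, 0], [0.0315, 0, -0.037, 0, 0, 0], [0.042, 0, -0.043, 0, 0, 0], [0.053, 0, -0.048, 0, 0, 0], [0.053, 0, -0.048, 0, 0, 0]]]' > mv.in && python3 shift.py mv.in
```

```text
time_s: 4.4
tool_pos: [0.5364, -0.2085, 0.132]
tcp_rot: [-0.073, 0.997, 0.002, -0.0]
force: [-1.7, 5.9, -0.8]
opening: 0.0298
grasp_force: 30.0
time_s: 4.98
tool_pos: [0.4827, -0.2163, 0.1797]
tcp_rot: [-0.072, 0.997, 0.002, 0.0]
force: [-1.2, 6.8, -2.6]
opening: 0.0297
grasp_force: 30.0
```

```bash
echo '[[[0.0117, 0, -0.0036, 0, 0, 0], [0.0238, 0, -0.0057, 0, 0, 0], [0.036, 0, -0.0063, 0, 0, 0], [0.0482, 0, -0.0054, 0, 0, 0], [0.0602, 0, -0.0029, 0, 0, 0], [0.0718, 0, 0.001, 0, 0, 0], [0.0828, 0, 0.0064, 0, 0, 0], [0.093, 0, 0.013, 0, 0, 0]]]' > mv.in && python3 shift.py mv.in
echo '[[[0.0094, 0, 0.008, 0, 0, 0], [0.0177, 0, 0.017, 0, 0, 0], [0.0261, 0, 0.029, 0, 0, 0], [0.0261, 0, 0.029, 0, 0, 0]]]' > mv.in && python3 shift.py mv.in
```

```text
time_s: 5.65
tool_pos: [0.3912, -0.2295, 0.1664]
tcp_rot: [-0.072, 0.997, 0.003, -0.0]
force: [-3.6, 9.4, 7.2]
opening: 0.03
grasp_force: 30.0
time_s: 5.98
tool_pos: [0.3631, -0.2335, 0.1355]
tcp_rot: [-0.071, 0.997, 0.002, -0.002]
force: [-3.9, 7.3, 3.3]
opening: 0.0295
grasp_force: 30.0
```

```bash
echo '[[[0, 0, 0, 0, 0, 0], [0, 0, 0, 0, 0, 0], [0, 0, 0, 0, 0, 0], [0, 0, 0, 0, 0, 0]]]' > mv.in && python3 shift.py mv.in 0.05
echo '[[[0, 0, -0.02, 0, 0, 0], [0, 0, -0.05, 0, 0, 0], [0, 0, -0.08, 0, 0, 0], [0, 0, -0.12, 0, 0, 0], [0, 0, -0.12, 0, 0, 0], [0, 0, -0.12, 0, 0, 0]]]' > mv.in && python3 shift.py mv.in 
python3 - <<'E'
from h import *
r=arm.get_image('top');s=arm.get_image('scene')
a=cv2.resize(r['img'][170:300,310:450],None,fx=3.2,fy=3.2);b=cv2.resize(s['img'][170:270,140:290],None,fx=2.3,fy=2.3)
o=np.zeros((416,800,3),np.uint8);o[:,:448]=a;o[:230,450:795]=b;cv2.imwrite('pics/c2.png',o)
go([.526,-.320,.123],np.radians(8.3))
E
```

```text
time_s: 6.32
tool_pos: [0.3676, -0.2357, 0.1371]
tcp_rot: [-0.072, 0.997, -0.001, 0.001]
force: [-0.8, 0.5, -0.3]
opening: 0.0492
grasp_force: 0.0
time_s: 6.82
tool_pos: [0.3688, -0.2355, 0.2584]
tcp_rot: [-0.073, 0.997, 0.0, 0.003]
force: [-0.5, 0.5, -1.2]
opening: 0.0501
grasp_force: 0.0
shift [-0.1449 -0.1076  0.133 ] [ 0.00e+00  1.00e-03 -1.57e+00]
```

View pics/c2.png

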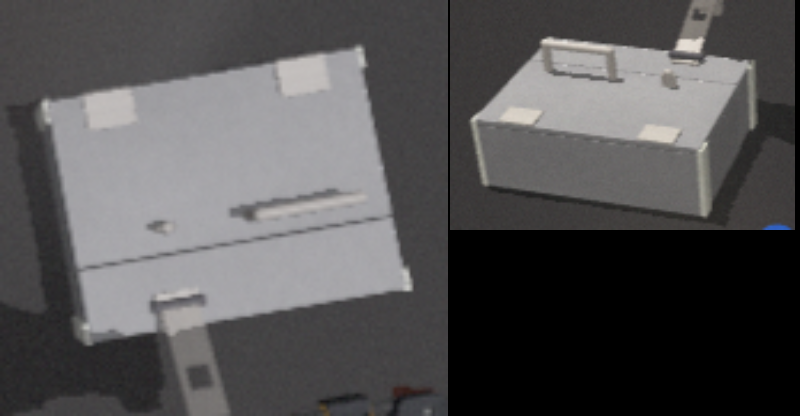

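The hasp is swung over towards the robot, with its hinge at crop (180,300), and the bar runs from (250,212) to (362,198). Next I'll turn the tool by +1.57 and go above the bar.

```bash
echo '[[[-0.02, -0.015, 0, 0, 0, 0.12], [-0.04, -0.03, 0, 0, 0, 0.24], [-0.06, -0.045, 0, 0, 0, 0.36], [-0.08, -0.06, 0, 0, 0, 0.48], [-0.1, -0.075, 0, 0, 0, 0.6], [-0.12, -0.09, 0, 0, 0, 0.72], [-0.145, -0.108, 0, 0, 0, 0.84], [-0.145, -0.108, 0, 0, 0, 0.96]]]' > mv.in && python3 shift.py mv.in 0.032
echo '[[[0, 0, 0.01, 0, 0, 0.12], [0, 0, 0.03, 0, 0, 0.24], [0, 0, 0.05, 0, 0, 0.36], [0, 0, 0.07, 0, 0, 0.48], [0, 0, 0.08, 0, 0, 0.61], [0, 0, 0.08, 0, 0, 0.61], [0, 0, 0.08, 0, 0, 0.61]]]' > mv.in && python3 shift.py mv.in
python3 - <<'E'
from h import *
print(arm.get_state()['joint_pos']);go([.526,-.320,.120],np.radians(8.3))
E
```

```text
time_s: 7.58
tool_pos: [0.5296, -0.322, 0.2532]
tcp_rot: [0.398, 0.917, -0.002, -0.001]
force: [0.9, 0.1, -0.3]
opening: 0.0316
grasp_force: 0.0
time_s: 8.17
tool_pos: [0.525, -0.3209, 0.1743]
tcp_rot: [0.653, 0.757, -0.002, -0.002]
force: [0.2, -0.2, 1.2]
opening: 0.0318
grasp_force: 0.0
[-0.29605136  0.72198173  1.1339595   1.8042795  -0.72784451  1.11058817
  1.24553554]
shift [0.0007 0.0014 0.0543] [-0.005 -0.     0.003]
```

```bash
echo '[[[0, 0.001, 0.02, 0, 0, 0], [0, 0.001, 0.04, 0, 0, 0], [0, 0.001, 0.054, 0, 0, 0], [0, 0.001, 0.054, 0, 0, 0], [0, 0.001, 0.054, 0, 0, 0]]]' > mv.in && python3 shift.py mv.in
echo '[[[0, 0, 0, 0, 0, 0], [0, 0, 0, 0, 0, 0], [0, 0, 0, 0, 0, 0], [0, 0, 0, 0, 0, 0], [0, 0, 0, 0, 0, 0]]]' > mv.in && python3 shift.py mv.in 0.004
python3 - <<'E'
from h import *
s=arm.get_state();print(s['tool_pos'],s['joint_pos'].round(2) if hasattr(s['joint_pos'],'round') else s['joint_pos'])
E
```

```text
time_s: 8.58
tool_pos: [0.527, -0.3208, 0.1224]
tcp_rot: [0.653, 0.757, -0.0, -0.0]
force: [-0.6, -0.0, 0.1]
opening: 0.0323
grasp_force: 0.0
time_s: 9.0
tool_pos: [0.5268, -0.321, 0.1231]
tcp_rot: [0.654, 0.757, -0.0, 0.0]
force: [-3.2, 0.4, 5.5]
opening: 0.009
grasp_force: 30.0
[ 0.52681664 -0.32102696  0.12306475] [-0.26  0.77  1.07  1.84 -0.79  1.03  1.29]
```

```bash
echo '[[[0, 0.0045, -0.0118, 0, 0, 0], [0, 0.0101, -0.0231, 0, 0, 0], [0, 0.0169, -0.0338, 0, 0, 0], [0, 0.0247, -0.0437, 0, 0, 0], [0, 0.0334, -0.0527, 0, 0, 0], [0, 0.043, -0.061, 0, 0, 0], [0, 0.043, -0.061, 0, 0, 0]]]' > mv.in && python3 shift.py mv.in
echo '[[[0, 0.0104, -0.0072, 0, 0, 0], [0, 0.0214, -0.0133, 0, 0, 0], [0, 0.033, -0.0183, 0, 0, 0], [0, 0.045, -0.0221, 0, 0, 0], [0, 0.0574, -0.0247, 0, 0, 0], [0, 0.0699, -0.026, 0, 0, 0], [0, 0.0699, -0.026, 0, 0, 0]]]' > mv.in && python3 shift.py mv.in
```

```text
time_s: 9.58
tool_pos: [0.5691, -0.315, 0.1864]
tcp_rot: [0.654, 0.757, -0.001, -0.001]
force: [-10.2, 2.0, 12.2]
opening: 0.0091
grasp_force: 30.0
time_s: 10.17
tool_pos: [0.6412, -0.3054, 0.2129]
tcp_rot: [0.653, 0.757, -0.001, 0.002]
force: [-0.2, -2.3, 6.4]
opening: 0.0094
grasp_force: 30.0
```

```bash
echo '[[[0, 0.0126, 0, 0, 0, 0], [0, 0.0252, 0.001, 0, 0, 0], [0, 0.0376, 0.0035, 0, 0, 0], [0, 0.0497, 0.0072, 0, 0, 0], [0, 0.0497, 0.0072, 0, 0, 0], [0, 0.0497, 0.0072, 0, 0, 0]]]' > mv.in && python3 shift.py mv.in
python3 - <<'E'
from h import *
s=arm.get_state();print(s['tool_pos'],np.round(s['joint_pos'],2))
E
```

```text
time_s: 10.67
tool_pos: [0.6904, -0.2983, 0.2043]
tcp_rot: [0.653, 0.757, -0.001, 0.003]
force: [4.3, -6.2, -1.2]
opening: 0.009
grasp_force: 30.0
[ 0.69042703 -0.29826651  0.20434502] [-0.25  0.88  1.08  1.42 -0.78  1.3   1.02]
```

```bash
echo '[[[0, 0, 0, 0, 0, 0], [0, 0, 0, 0, 0, 0], [0, 0, -0.01, 0, 0, 0], [0, 0, -0.04, 0, 0, 0], [0, 0, -0.07, 0, 0, 0], [0, 0, -0.11, 0, 0, 0], [0, 0, -0.15, 0, 0, 0], [0, 0, -0.15, 0, 0, 0]]]' > mv.in && python3 shift.py mv.in 0.032
echo '[[[0, -0.04, 0, 0, 0, -0.12], [0, -0.08, 0, 0, 0, -0.24], [0, -0.12, 0, 0, 0, -0.36], [0, -0.16, 0, 0, 0, -0.48], [0, -0.2, 0, 0, 0, -0.6], [-0.03, -0.22, 0, 0, 0, -0.72], [-0.05, -0.22, 0, 0, 0, -0.84], [-0.05, -0.22, 0, 0, 0, -0.96]]]' > mv.in && python3 shift.py mv.in 0.07
echo '[[[0, 0, 0, 0, 0, -0.12], [0, 0, 0, 0, 0, -0.24], [0, 0, 0, 0, 0, -0.36], [0, 0, 0, 0, 0, -0.48], [0, 0, 0, 0, 0, -0.61], [0, 0, 0, 0, 0, -0.61], [0, 0, 0, 0, 0, -0.61], [0, 0, 0, 0, 0, -0.61]]]' > mv.in && python3 shift.py mv.in
python3 - <<'E'
from h import *
import pickle
s=arm.get_state();r=arm.get_image('wrist');t=arm.get_image('top');pickle.dump((s,r,t),open('w3.pkl','wb'))
print(np.round(s['joint_pos'],2),s['tool_pos'])
o=np.zeros((420,800,3),np.uint8);o[:,:460]=r['img'][:,50:510];o[:,470:]=cv2.resize(t['img'][170:310,330:440],(330,420));cv2.imwrite('pics/c3.png',o)
E
```

```text
time_s: 11.33
tool_pos: [0.6892, -0.2989, 0.3626]
tcp_rot: [0.653, 0.757, 0.001, 0.006]
force: [-1.1, -0.6, 1.0]
opening: 0.0319
grasp_force: 0.0
time_s: 12.0
tool_pos: [0.4754, -0.3816, 0.3539]
tcp_rot: [0.23, 0.973, -0.0, 0.001]
force: [-0.7, 0.4, -0.2]
opening: 0.07
grasp_force: 0.0
time_s: 12.67
tool_pos: [0.4777, -0.3784, 0.3525]
tcp_rot: [-0.071, 0.997, 0.0, 0.0]
force: [0.5, 0.7, -0.4]
opening: 0.0697
grasp_force: 0.0
[-0.08  0.37  0.89  1.6  -0.29  1.31  2.56] [ 0.47766829 -0.37835395  0.35253291]
```

View pics/c3.png

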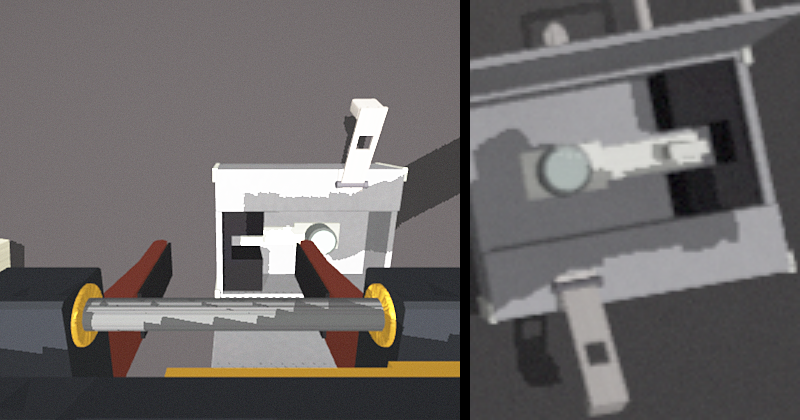

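The lid is standing up and the hasp is over. The dish top is at wrist pixel (370,236) and top-view pixel (361.7,226). The black insert starts about 80 mm from the dish, so the fingers fit.

```bash
python3 - <<'E'
from h import *
import pickle
s,r,t=pickle.load(open('w3.pkl','rb'))
print(onz(r,(370,236),.046,s),onz(t,(361.7,226),.046))
print('tailgrip',onz(t,(330+(688-470)/3,170+148/3),.046),'tailend wrist',onz(r,(282,241),.016,s))
for n,i,c in(('w',r,(370,236)),('t',t,(362,226))):
    g=cv2.cvtColor(i['img'],6)[c[1]-40:c[1]+40,c[0]-40:c[0]+40]
    print(n,cv2.HoughCircles(cv2.resize(g,None,fx=4,fy=4,interpolation=2),3,1,40,param1=100,param2=25,minRadius=30,maxRadius=75))
go([.5527,-.2245,.2],np.radians(98.3))
E
```

```text
[ 0.54432977 -0.22879833  0.046     ] [ 0.55376546 -0.22522619  0.046     ]
tailgrip [ 0.56887112 -0.33710887  0.046     ] tailend wrist [ 0.58274516 -0.36405926  0.016     ]
w [[[176.5 181.5  44.9]]]
t [[[160.5 158.5  30.9]]]
shift [-0.0961  0.1416  0.1523] [ 0.    -0.    -0.002]
```

```bash
echo '[[[-0.02, 0.028, 0.02, 0, 0, 0], [-0.04, 0.056, 0.04, 0, 0, 0], [-0.06, 0.085, 0.06, 0, 0, 0], [-0.08, 0.113, 0.08, 0, 0, 0], [-0.095, 0.141, 0.1, 0, 0, 0], [-0.095, 0.141, 0.13, 0, 0, 0], [-0.095, 0.141, 0.15, 0, 0, 0], [-0.095, 0.141, 0.15, 0, 0, 0]]]' > mv.in && python3 shift.py mv.in 0.07
python3 - <<'E'
from h import *
import pickle
print(np.round(arm.get_state()['joint_pos'],2));go([.552,-.2255,.046],np.radians(98.3))
E
```

```text
time_s: 13.43
tool_pos: [0.5494, -0.2228, 0.1981]
tcp_rot: [-0.073, 0.997, 0.001, -0.004]
force: [-0.1, 0.0, -0.0]
opening: 0.0699
grasp_force: 0.0
[-0.3   0.47  0.78  1.82 -0.39  1.01  2.36]
shift [-0.0032 -0.0034  0.152 ] [ 0.003 -0.007  0.001]
```

```bash
echo '[[[-0.001, -0.001, 0.025, 0, 0, 0], [-0.001, -0.001, 0.055, 0, 0, 0], [-0.001, -0.001, 0.085, 0, 0, 0], [-0.001, -0.001, 0.11, 0, 0, 0], [-0.001, -0.001, 0.13, 0, 0, 0], [-0.001, -0.001, 0.145, 0, 0, 0], [-0.001, -0.001, 0.15, 0, 0, 0], [-0.001, -0.001, 0.15, 0, 0, 0]]]' > mv.in && python3 shift.py mv.in
python3 - <<'E'
from h import *
import pickle
print(arm.get_state()['force']);go([.552,-.2255,.046],np.radians(98.3))
r=arm.get_image('top');cv2.imwrite('pics/t4.png',r['img'])
E
```

```text
time_s: 14.1
tool_pos: [0.5524, -0.2264, 0.0521]
tcp_rot: [-0.072, 0.997, -0.0, -0.0]
force: [0.2, -1.0, -0.3]
opening: 0.0705
grasp_force: 0.0
[ 0.19811649 -1.04327768 -0.32021451]
shift [0.0003 0.001  0.0061] [ 0.    -0.001 -0.001]
```

```bash
echo '[[[0, 0, 0.003, 0, 0, 0], [0, 0, 0.003, 0, 0, 0], [0, 0, 0.003, 0, 0, 0]]]' > mv.in && python3 shift.py mv.in
echo '[[[0, 0, 0, 0, 0, 0], [0, 0, 0, 0, 0, 0], [0, 0, 0, 0, 0, 0], [0, 0, 0, 0, 0, 0], [0, 0, 0, 0, 0, 0]]]' > mv.in && python3 shift.py mv.in 0.04
echo '[[[0, 0, -0.005, 0, 0, 0], [0, 0, -0.01, 0, 0, 0], [0, 0, -0.015, 0, 0, 0], [0, 0, -0.015, 0, 0, 0]]]' > mv.in && python3 shift.py mv.in
```

```text
time_s: 14.4
tool_pos: [0.5531, -0.2261, 0.05]
tcp_rot: [-0.072, 0.997, -0.0, 0.001]
force: [0.0, -0.2, -0.7]
opening: 0.0699
grasp_force: 0.0
time_s: 14.82
tool_pos: [0.5525, -0.2257, 0.0492]
tcp_rot: [-0.073, 0.997, 0.0, -0.0]
force: [-1.2, 0.6, 2.0]
opening: 0.047
grasp_force: 30.0
time_s: 15.15
tool_pos: [0.553, -0.2264, 0.0653]
tcp_rot: [-0.072, 0.997, -0.0, 0.001]
force: [0.5, -0.2, -0.8]
opening: 0.0475
grasp_force: 30.0
```

```bash
echo '[[[0, 0, 0.005, 0, 0, 0], [0, 0, 0.01, 0, 0, 0], [0, 0, 0.015, 0, 0, 0], [0, 0, 0.015, 0, 0, 0]]]' > mv.in && python3 shift.py mv.in
echo '[[[0, 0, 0, 0, 0, 0], [0, 0, 0, 0, 0, 0], [0, 0, 0, 0, 0, 0], [0, 0, 0.003, 0, 0, 0], [0, 0, 0.006, 0, 0, 0], [0, 0, 0.006, 0, 0, 0], [0, 0, 0.006, 0, 0, 0]]]' > mv.in && python3 shift.py mv.in 0.06
echo '[[[0, 0, 0, 0, 0, 0], [0, 0, 0, 0, 0, 0], [0, 0, 0, 0, 0, 0], [0, 0, 0, 0, 0, 0]]]' > mv.in && python3 shift.py mv.in 0.04
```

```text
time_s: 15.48
tool_pos: [0.552, -0.2256, 0.0478]
tcp_rot: [-0.073, 0.997, 0.0, -0.001]
force: [-0.5, 0.2, -1.7]
opening: 0.0471
grasp_force: 30.0
time_s: 16.07
tool_pos: [0.5523, -0.2259, 0.0428]
tcp_rot: [-0.073, 0.997, 0.0, -0.0]
force: [0.8, -0.2, -0.7]
opening: 0.0604
grasp_force: 0.0
time_s: 16.4
tool_pos: [0.5525, -0.2259, 0.0432]
tcp_rot: [-0.073, 0.997, 0.0, 0.0]
force: [0.1, -0.3, -0.0]
opening: 0.0473
grasp_force: 30.0
```

```bash
echo '[[[0, 0, -0.005, 0, 0, 0], [0, 0, -0.015, 0, 0, 0], [0, 0, -0.03, 0, 0, 0], [0, 0, -0.05, 0, 0, 0], [0, 0, -0.075, 0, 0, 0], [0, 0, -0.1, 0, 0, 0], [0, 0, -0.125, 0, 0, 0], [0, 0, -0.14, 0, 0, 0]]]' > mv.in && python3 shift.py mv.in
python3 - <<'E'
from h import *
import pickle
s=arm.get_state();r=arm.get_image('wrist');t=arm.get_image('scene');print(s['force'],np.round(s['joint_pos'],2))
o=np.zeros((420,800,3),np.uint8);o[:,:400]=r['img'][:,80:480];o[:240,410:800]=cv2.resize(t['img'][130:270,130:300],(390,240));cv2.imwrite('pics/c5.png',o)
go([.56,.03,.18],np.radians(8))
E
```

```text
time_s: 17.07
tool_pos: [0.5531, -0.2268, 0.1865]
tcp_rot: [-0.072, 0.997, -0.0, 0.001]
force: [0.1, -0.5, -1.2]
opening: 0.047
grasp_force: 30.0
[ 0.1116978  -0.49904998 -1.24963897] [-0.29  0.49  0.78  1.83 -0.41  0.98  2.38]
shift [-0.0431  0.2534  0.0062] [-0.006  0.003 -1.566]
```

View pics/c5.png

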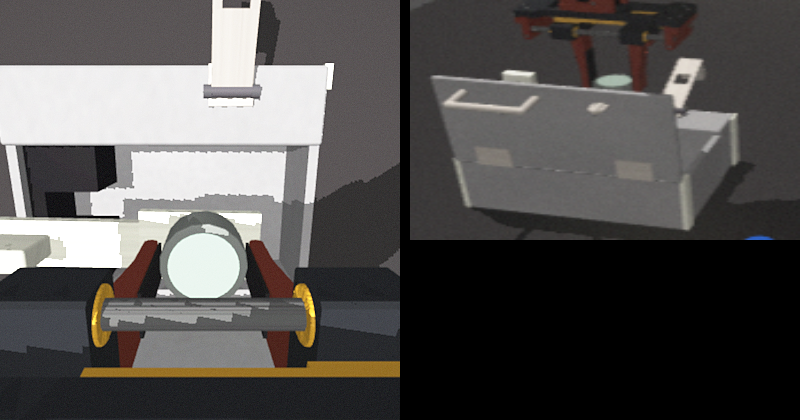

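The wrist view shows the holder held level by the dish, at (203,262) in the crop, with the tail to the left. It is clear of the case.

```bash
echo '[[[-0.004, 0.018, 0, 0, 0, 0], [-0.01, 0.05, 0, 0, 0, 0], [-0.016, 0.085, 0, 0, 0, 0], [-0.022, 0.12, 0, 0, 0, 0], [-0.03, 0.155, 0, 0, 0, 0], [-0.037, 0.19, 0, 0, 0, 0], [-0.043, 0.225, 0, 0, 0, 0], [-0.05, 0.253, 0, 0, 0, 0]]]' > mv.in && python3 shift.py mv.in
echo '[[[0, 0, 0, 0, 0, 0.06], [0, 0, 0.01, 0, 0, 0.17], [0, 0, 0.02, 0, 0, 0.29], [0, 0, 0.03, 0, 0, 0.41], [0, 0, 0.04, 0, 0, 0.53], [0, 0, 0.05, 0, 0, 0.65], [0, 0, 0.06, 0, 0, 0.77], [0, 0, 0.06, 0, 0, 0.89]]]' > mv.in && python3 shift.py mv.in
echo '[[[0, 0, 0, 0, 0, 0.11], [0, 0, 0, 0, 0, 0.22], [0, 0, 0, 0, 0, 0.34], [0, 0, 0, 0, 0, 0.46], [0, 0, 0, 0, 0, 0.58], [0, 0, 0, 0, 0, 0.68], [0, 0, 0, 0, 0, 0.68], [0, 0, 0, 0, 0, 0.68]]]' > mv.in && python3 shift.py mv.in
python3 - <<'E'
from h import *
s=arm.get_state();print(np.round(s['joint_pos'],2));go([.56,.03,.036],np.radians(8.3))
E
```

```text
time_s: 17.83
tool_pos: [0.5641, 0.0348, 0.182]
tcp_rot: [-0.073, 0.997, 0.0, -0.001]
force: [0.7, -0.6, -2.4]
opening: 0.047
grasp_force: 30.0
time_s: 18.5
tool_pos: [0.5634, 0.0317, 0.1205]
tcp_rot: [0.367, 0.93, -0.001, -0.002]
force: [-0.9, -0.3, -1.4]
opening: 0.0475
grasp_force: 30.0
time_s: 19.17
tool_pos: [0.5647, 0.0315, 0.1223]
tcp_rot: [0.652, 0.758, -0.001, -0.0]
force: [-0.3, 0.6, -2.0]
opening: 0.0469
grasp_force: 30.0
[-0.93  0.71  1.11  1.96 -0.78  0.98  0.71]
shift [-0.0008 -0.0048  0.0863] [-0.002  0.001  0.004]
```

```bash
echo '[[[0, 0, 0.02, 0, 0, 0], [0, 0, 0.045, 0, 0, 0], [0, 0, 0.065, 0, 0, 0], [0, 0, 0.077, 0, 0, 0], [0, 0, 0.083, 0, 0, 0], [0, 0, 0.085, 0, 0, 0], [0, 0, 0.087, 0, 0, 0], [0, 0, 0.087, 0, 0, 0]]]' > mv.in && python3 shift.py mv.in
```

```text
time_s: 19.83
tool_pos: [0.5658, 0.0315, 0.0366]
tcp_rot: [0.654, 0.757, 0.0, 0.0]
force: [0.9, -0.3, -1.2]
opening: 0.0475
grasp_force: 30.0
```

```bash
echo '[[[0, 0, 0.0005, 0, 0, 0], [0, 0, 0.001, 0, 0, 0], [0, 0, 0.0015, 0, 0, 0], [0, 0, 0.0015, 0, 0, 0]]]' > mv.in && python3 shift.py mv.in
echo '[[[0, 0, 0, 0, 0, 0], [0, 0, 0, 0, 0, 0], [0, 0, 0, 0, 0, 0], [0, 0, 0, 0, 0, 0]]]' > mv.in && python3 shift.py mv.in 0.065
echo '[[[0, 0, -0.02, 0, 0, 0], [0, 0, -0.05, 0, 0, 0], [0, 0, -0.09, 0, 0, 0], [0, 0, -0.13, 0, 0, 0], [0, 0, -0.17, 0, 0, 0], [0, 0, -0.21, 0, 0, 0], [0, 0, -0.21, 0, 0, 0]]]' > mv.in && python3 shift.py mv.in
python3 - <<'E'
from h import *
go([.44,.02,.25],np.radians(98.3))
E
```

```text
time_s: 20.17
tool_pos: [0.5657, 0.0317, 0.0351]
tcp_rot: [0.654, 0.757, 0.0, 0.0]
force: [-0.2, 0.2, 2.2]
opening: 0.047
grasp_force: 30.0
time_s: 20.5
tool_pos: [0.5653, 0.0316, 0.0346]
tcp_rot: [0.654, 0.757, -0.0, 0.0]
force: [-0.0, -0.0, 0.6]
opening: 0.0646
grasp_force: 0.0
time_s: 21.08
tool_pos: [0.5688, 0.0302, 0.2515]
tcp_rot: [0.654, 0.757, 0.004, 0.004]
force: [1.0, -0.3, -0.4]
opening: 0.065
grasp_force: 0.0
shift [ 0.0085 -0.1289  0.0002] [ 0.007  0.008 -1.57 ]
```

```bash
echo '[[[0, 0, 0, 0, 0, -0.12], [0, -0.02, 0, 0, 0, -0.24], [0, -0.04, 0, 0, 0, -0.36], [0, -0.06, 0, 0, 0, -0.48], [0, -0.08, 0, 0, 0, -0.6], [0, -0.1, 0, 0, 0, -0.72], [0, -0.116, 0, 0, 0, -0.84], [0, -0.116, 0, 0, 0, -0.96]]]' > mv.in && python3 shift.py mv.in 0.05
echo '[[[0, 0, 0, 0, 0, -0.12], [0, 0, 0, 0, 0, -0.24], [0, 0, 0, 0, 0, -0.36], [0, 0, 0, 0, 0, -0.48], [0, 0, 0, 0, 0, -0.61], [0, 0, 0, 0, 0, -0.61], [0, 0, 0, 0, 0, -0.61]]]' > mv.in && python3 shift.py mv.in
python3 - <<'E'
from h import *
s=arm.get_state();print(np.round(s['joint_pos'],2))
r=arm.get_image('wrist');t=arm.get_image('top');sc=arm.get_image('scene')
for z,p in((.038,[.5653,.0316]),(.038,[.4535,.0153])):print('pred wrist',px(r,np.array(p+[z]),s),'top',px(t,np.array(p+[z])))
g=cv2.cvtColor(t['img'],6)[170:300,230:320];m=(g>90).astype(np.uint8)
n,l,st,c=cv2.connectedComponentsWithStats(m);print([(list(st[i]),c[i].round(1)) for i in range(1,n) if st[i][4]>30])
o=np.zeros((420,800,3),np.uint8);o[:,:410]=r['img'][:,80:490];o[:300,420:625]=cv2.resize(t['img'][170:300,230:320],(205,300),interpolation=2);o[:,630:]=cv2.resize(sc['img'][180:320,230:287],(170,420),interpolation=2);cv2.imwrite('pics/c6.png',o)
go([.4535,.0153,.03],np.radians(98.3))
E
```

```text
time_s: 21.75
tool_pos: [0.4473, 0.0146, 0.2434]
tcp_rot: [0.227, 0.974, 0.001, -0.002]
force: [-0.4, 0.4, -0.4]
opening: 0.0501
grasp_force: 0.0
time_s: 22.33
tool_pos: [0.4504, 0.0145, 0.2445]
tcp_rot: [-0.071, 0.998, 0.0, -0.0]
force: [0.1, -0.3, -0.5]
opening: 0.0503
grasp_force: 0.0
[-1.21  0.12  1.15  2.1  -0.13  1.    1.72]
pred wrist [282.74657343 282.32890972] top [267.67402896 224.51207236]
pred wrist [282.40115221 196.20789343] top [274.5317709 265.2215469]
[([np.int32(15), np.int32(3), np.int32(57), np.int32(9), np.int32(264)], array([48.8,  7.5])), ([np.int32(0), np.int32(41), np.int32(63), np.int32(89), np.int32(3296)], array([32.2, 98.6]))]
shift [-3.100e-03  2.000e-04  2.145e-01] [-0.    -0.    -0.003]
```

```bash
python3 - <<'E'
from h import *
s=arm.get_state();r=arm.get_image('wrist');g=cv2.cvtColor(r['img'],6)
for v in range(160,270,8):
    b=np.where(g[v,200:370]>130)[0]+200
    print(v,(b.min(),b.max(),len(b)) if len(b) else None,end=' ')
print()
for uv in((282,170),(282,200),(282,180)):print(onz(r,uv,.038,s).round(4),onz(r,uv,.008,s).round(4))
E
```

```text
160 None 168 None 176 None 184 (np.int64(273), np.int64(297), 25) 192 (np.int64(273), np.int64(297), 25) 200 (np.int64(273), np.int64(296), 24) 208 (np.int64(273), np.int64(296), 24) 216 (np.int64(273), np.int64(296), 24) 224 (np.int64(273), np.int64(295), 23) 232 (np.int64(273), np.int64(295), 23) 240 (np.int64(273), np.int64(295), 23) 248 (np.int64(267), np.int64(300), 34) 256 (np.int64(267), np.int64(300), 34) 264 (np.int64(267), np.int64(299), 6) 
[0.4227 0.0104 0.038 ] [0.426  0.0108 0.008 ]
[0.4583 0.0155 0.038 ] [0.4645 0.0163 0.008 ]
[0.4344 0.0121 0.038 ] [0.4386 0.0126 0.008 ]
```

```bash
echo '[[[-0.002, 0.001, 0.03, 0, 0, 0], [-0.004, 0.002, 0.07, 0, 0, 0], [-0.004, 0.0025, 0.11, 0, 0, 0], [-0.004, 0.0025, 0.145, 0, 0, 0], [-0.004, 0.0025, 0.175, 0, 0, 0], [-0.004, 0.0025, 0.2, 0, 0, 0], [-0.004, 0.0025, 0.215, 0, 0, 0], [-0.004, 0.0025, 0.219, 0, 0, 0]]]' > mv.in && python3 shift.py mv.in 0.05
echo '[[[0, 0, 0, 0, 0, 0], [0, 0, 0, 0, 0, 0]]]' > mv.in && python3 shift.py mv.in
```

```text
time_s: 23.2
tool_pos: [0.4527, 0.0173, 0.0233]
tcp_rot: [-0.072, 0.997, -0.001, -0.002]
force: [-0.3, 0.5, -0.6]
opening: 0.05
grasp_force: 0.0
time_s: 23.37
tool_pos: [0.4547, 0.0176, 0.0261]
tcp_rot: [-0.072, 0.997, -0.0, 0.0]
force: [-0.2, 0.7, 0.4]
opening: 0.05
grasp_force: 0.0
```

```bash
echo '[[[0, 0, 0.005, 0, 0, 0], [0, 0, 0.005, 0, 0, 0], [0, 0, 0.005, 0, 0, 0]]]' > mv.in && python3 shift.py mv.in
echo '[[[0, 0, 0, 0, 0, 0], [0, 0, 0, 0, 0, 0], [0, 0, 0, 0, 0, 0], [0, 0, 0, 0, 0, 0], [0, 0, 0, 0, 0, 0], [0, 0, 0, 0, 0, 0]]]' > mv.in && python3 shift.py mv.in 0.004
echo '[[[0, 0, -0.005, 0, 0, 0], [0, 0, -0.015, 0, 0, 0], [0, 0, -0.03, 0, 0, 0], [0, 0, -0.05, 0, 0, 0], [0, 0, -0.05, 0, 0, 0], [0, 0, -0.05, 0, 0, 0], [0, 0, -0.05, 0, 0, 0]]]' > mv.in && python3 shift.py mv.in
python3 - <<'E'
from h import *
s=arm.get_state();r=arm.get_image('wrist');t=arm.get_image('top');sc=arm.get_image('scene')
import pickle;pickle.dump((s,r,t,sc),open('w7.pkl','wb'))
g=cv2.cvtColor(r['img'],6)
for v in range(120,420,12):
    b=np.where(g[v,180:390]>130)[0]+180
    print(v,(int(b.min()),int(b.max()),len(b)) if len(b) else None,end=' ')
print(s['moment'])
E
```

```text
time_s: 23.62
tool_pos: [0.4546, 0.0181, 0.0211]
tcp_rot: [-0.073, 0.997, 0.0, 0.001]
force: [-0.5, 0.7, -0.2]
opening: 0.0497
grasp_force: 0.0
time_s: 24.12
tool_pos: [0.4542, 0.0177, 0.0206]
tcp_rot: [-0.072, 0.997, -0.0, 0.0]
force: [0.7, -3.1, 0.1]
opening: 0.014
grasp_force: 30.0
time_s: 24.7
tool_pos: [0.4537, 0.0181, 0.0702]
tcp_rot: [-0.073, 0.997, 0.0, -0.0]
force: [0.3, 0.2, -2.0]
opening: 0.0141
grasp_force: 29.9
120 (180, 389, 210) 132 (180, 389, 210) 144 (180, 389, 210) 156 (180, 389, 210) 168 (180, 389, 210) 180 (180, 389, 210) 192 (180, 389, 210) 204 (180, 389, 210) 216 (180, 389, 59) 228 (180, 310, 105) 240 (180, 309, 101) 252 (180, 298, 81) 264 (180, 297, 81) 276 (269, 297, 29) 288 (248, 318, 44) 300 (247, 320, 59) 312 (183, 388, 132) 324 (181, 360, 106) 336 (187, 320, 62) 348 (261, 305, 45) 360 (259, 306, 48) 372 (180, 389, 210) 384 None 396 None 408 None [0.00660113 0.20085477 0.02957694]
```

```bash
python3 - <<'E'
from h import *
import pickle
s,r,t,sc=pickle.load(open('w7.pkl','rb'))
P=np.array([.5653,.0316,.0876]);X=np.array([.9895,.1445,0])*.024;Y=np.array([-.1445,.9895,0])*.024
for n,i in(('t',t),('s',sc),('w',r)):
    p=px(i,P,s);q=[px(i,P+d,s).round(1).tolist() for d in(X,-X,Y,-Y)];print(n,p.round(1),q)
    x,y=p.round().astype(int);w=i['img'][max(0,y-25):y+25,x-30:x+30].astype(int)
    m=((w.min(2)>120)&(w[...,1]-w[...,2]>8)).astype(np.uint8)
    k,l,st,c=cv2.connectedComponentsWithStats(m);print([(st[j].tolist(),(c[j]+[x-30,max(0,y-25)]).round(1).tolist()) for j in range(1,k) if st[j][4]>40])
o=np.zeros((420,800,3),np.uint8);o[:,:360]=r['img'][:,100:460]
a=px(sc,P).round().astype(int);o[:,370:]=cv2.resize(sc['img'][a[1]-50:a[1]+55,a[0]-54:a[0]+53],(430,420),interpolation=2);cv2.imwrite('pics/c7.png',o)
E
```

```text
bash:  1415 Segmentation fault         python3 - <<'E'
from h import *
import pickle
s,r,t,sc=pickle.load(open('w7.pkl','rb'))
P=np.array([.5653,.0316,.0876]);X=np.array([.9895,.1445,0])*.024;Y=np.array([-.1445,.9895,0])*.024
for n,i in(('t',t),('s',sc),('w',r)):
    p=px(i,P,s);q=[px(i,P+d,s).round(1).tolist() for d in(X,-X,Y,-Y)];print(n,p.round(1),q)
    x,y=p.round().astype(int);w=i['img'][max(0,y-25):y+25,x-30:x+30].astype(int)
    m=((w.min(2)>120)&(w[...,1]-w[...,2]>8)).astype(np.uint8)
    k,l,st,c=cv2.connectedComponentsWithStats(m);print([(st[j].tolist(),(c[j]+[x-30,max(0,y-25)]).round(1).tolist()) for j in range(1,k) if st[j][4]>40])
o=np.zeros((420,800,3),np.uint8);o[:,:360]=r['img'][:,100:460]
a=px(sc,P).round().astype(int);o[:,370:]=cv2.resize(sc['img'][a[1]-50:a[1]+55,a[0]-54:a[0]+53],(430,420),interpolation=2);cv2.imwrite('pics/c7.png',o)
E
```

```bash
python3 - <<'E'
from h import *
import pickle
s,r,t,sc=pickle.load(open('w7.pkl','rb'))
P=np.array([.5653,.0316,.0876]);X=np.array([.9895,.1445,0])*.024;Y=np.array([-.1445,.9895,0])*.024
for n,i in(('t',t),('s',sc),('w',r)):
    p=px(i,P,s);q=[px(i,P+d,s).round(1).tolist() for d in(X,-X,Y,-Y)];print(n,p.round(1),q,flush=True)
    x,y=p.round().astype(int);y0=max(0,y-25);w=i['img'][y0:y+25,x-30:x+30].astype(int)
    m=(w.min(2)>100)&(w[...,1]-w[...,2]>5);v,u=np.nonzero(m)
    if len(v):print(len(v),np.percentile(u,[2,50,98])+x-30,np.percentile(v,[2,50,98])+y0)
E
```

```text
t [266.4 223.5] [[264.9, 214.5], [267.9, 232.5], [257.4, 225.1], [275.4, 221.9]]
168 [259.   266.   272.66] [217. 223. 230.]
s [315.1 235.3] [[313.1, 240.7], [317.1, 230.0], [325.1, 236.6], [305.3, 234.0]]
124 [309. 316. 324.] [232. 236. 240.]
w [276.5 456.1] [[276.7, 487.1], [276.3, 423.0], [318.0, 456.1], [235.1, 456.1]]
```

```bash
python3 - <<'E'
from h import *
t=arm.get_image('top');g=cv2.cvtColor(cv2.imread('pics/top0.png'),6).astype(float)
def sub(line):  # strongest gradient location
    d=np.diff(line);k=np.argmax(abs(d));
    w=abs(d[max(0,k-2):k+3]);return (np.arange(max(0,k-2),max(0,k-2)+len(w))*w).sum()/w.sum()+.5
F=np.array([(u,sub(g[255:285,u])+255) for u in range(155,200,3)])
Rt=np.array([(v,sub(g[v,190:225])+190) for v in range(190,258,4)])
def rob(x,y):
    for _ in range(3):
        f=np.polyfit(x,y,1);e=abs(np.polyval(f,x)-y);k=e<1;x,y=x[k],y[k]
    print(len(x));return f
f=rob(*F.T);h=rob(*Rt.T)
a,b=[onz(t,(u,np.polyval(f,u)),.03) for u in(155,198)]
c,d=[onz(t,(np.polyval(h,v),v),.03) for v in(255,192)]
print('front yaw',np.arctan2(-(a-b)[0],(a-b)[1]),'right yaw',np.arctan2((d-c)[1],(d-c)[0]))
u=205.
for _ in range(20):v=np.polyval(f,u);u=np.polyval(h,v)
C=onz(t,(u,v),.03);print('corner',u,v,C)
for y in(.04,.055):
    X=np.array([np.cos(y),np.sin(y),0]);Y=np.array([-X[1],X[0],0]);L=C+.09*X+.09*Y
    print(y,'lens',L.round(4),'tail',(L-.113*X).round(4),'stopmid',(L+.036*X).round(4))
S=np.array([(u,v) for u in range(176,188) for v in[np.argmin(g[212:228,u])+212]]);print(S.tolist())
for uv in((189.5,221),(178,221.5)):print(onz(t,uv,.043).round(4))
E
```

```text
15
16
front yaw 0.06413504031484167 right yaw 0.05029950919754817
corner 206.69305023435928 265.31047620126407 [0.45758531 0.20324943 0.03      ]
0.04 lens [0.5439 0.2968 0.03  ] tail [0.431  0.2923 0.03  ] stopmid [0.5799 0.2982 0.03  ]
0.055 lens [0.5425 0.2981 0.03  ] tail [0.4297 0.2918 0.03  ] stopmid [0.5784 0.3    0.03  ]
[[176, 218], [177, 218], [178, 218], [179, 218], [180, 218], [181, 222], [182, 222], [183, 222], [184, 221], [185, 220], [186, 218], [187, 221]]
[0.5807 0.2471 0.043 ]
[0.5802 0.2791 0.043 ]
```

```bash
python3 - <<'E'
from h import *
go([.413,.14,.076],np.radians(93.2));go([.362,.2885,.076],np.radians(93.2))
E
```

```text
shift [ 0.0225  0.1269 -0.006 ] [-0.    -0.001  0.089]
shift [ 0.0515  0.2812 -0.006 ] [-0.    -0.001  0.089]
```

```bash
echo '[[[0.004, 0.02, -0.002, 0, 0, 0.01], [0.009, 0.05, -0.004, 0, 0, 0.03], [0.015, 0.085, -0.006, 0, 0, 0.05], [0.022, 0.12, -0.006, 0, 0, 0.07], [0.03, 0.16, -0.006, 0, 0, 0.089], [0.037, 0.2, -0.006, 0, 0, 0.089], [0.044, 0.24, -0.006, 0, 0, 0.089], [0.051, 0.281, -0.006, 0, 0, 0.089]]]' > mv.in && python3 shift.py mv.in
echo '[[[0, 0, 0, 0, 0, 0], [0, 0, 0, 0, 0, 0], [0, 0, 0, 0, 0, 0], [0, 0, 0, 0, 0, 0]]]' > mv.in && python3 shift.py mv.in
python3 - <<'E'
from h import *
import pickle
s=arm.get_state();r=arm.get_image('wrist');t=arm.get_image('top');sc=arm.get_image('scene');pickle.dump((s,r,t,sc),open('w8.pkl','wb'))
print(np.round(s['joint_pos'],2));
Y=.055;X=np.array([np.cos(Y),np.sin(Y),0]);L=np.array([.5425,.2985,0])
for n,p in(('frontR',L-.09*X+.09*np.array([X[1],-X[0],0])+[0,0,.03]),('frontL',L-.09*X-.09*np.array([X[1],-X[0],0])+[0,0,.03])):print(n,px(r,p,s))
o=np.zeros((420,800,3),np.uint8);o[:,:]=0;o[:,:560]=r['img'];o[:330,565:]=cv2.resize(sc['img'][230:350,370:480],(235,330),interpolation=2);cv2.imwrite('pics/c8.png',o)
d=s['tool_pos']-L;print('along',d@X,'lat',d@[-X[1],X[0],0]);go(list(L[:2]-.126*X[:2])+[.076],Y+np.pi/2)
E
```

```text
time_s: 25.57
tool_pos: [0.3619, 0.2899, 0.0763]
tcp_rot: [-0.028, 1.0, -0.0, -0.0]
force: [0.4, 0.7, -2.3]
opening: 0.0137
grasp_force: 30.0
time_s: 25.9
tool_pos: [0.3633, 0.2868, 0.0764]
tcp_rot: [-0.027, 1.0, -0.0, -0.0]
force: [-0.3, 0.1, -2.2]
opening: 0.0137
grasp_force: 30.0
[-1.5   0.52  0.89  2.22 -0.65  0.69  1.48]
frontR [166.41220891 348.27936277]
frontL [402.56427644 348.10376275]
along -0.17952473402201563 lat -0.0018630525291732161
shift [-0.0533  0.0017  0.0006] [-0.    -0.    -0.002]
```

View pics/c8.png

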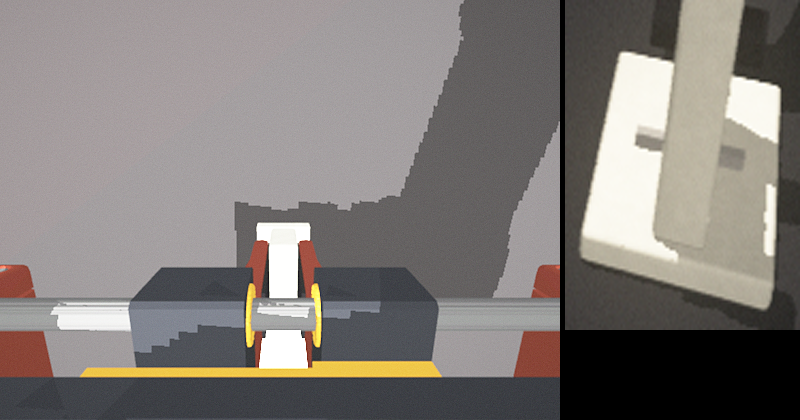

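The view shows the holder gripped straight by its tail. In the scene view the base corners are at about (396.7,249), (470.7,262) and (378.4,318). I'll cross-check the base pose with those.

```bash
python3 - <<'E'
from h import *
import pickle
s,r,t,sc=pickle.load(open('w8.pkl','rb'))
c=[onz(sc,p,.03) for p in((396.7,248.9),(470.7,262),(378.4,318.4))];print(np.round(c,4).tolist())
a,b,d=c;print('yaw',np.arctan2(-(b-a)[0],(b-a)[1]),np.arctan2((d-a)[1],(d-a)[0]),np.linalg.norm(b-a),np.linalg.norm(d-a))
Y=.055;X=np.array([np.cos(Y),np.sin(Y),0]);N=np.array([-X[1],X[0],0])
print('lens',((a+b)/2+.09*X).round(4))
# base lateral edges from the scene: intensity profile across the base along lines at x=-60mm and x=+20..: find bright span
L=np.array([.5425,.2985,.03]);g=cv2.cvtColor(sc['img'],6).astype(float)
g0=cv2.cvtColor(cv2.imread('pics/scene0.png'),6).astype(float)
for ax in(-.08,-.07,.0,.1):
    y=np.arange(-.12,.12,.001);pp=np.array([px(sc,L+ax*X+k*N) for k in y])
    v=cv2.remap(g0.astype(np.float32),pp[:,:1].astype(np.float32),pp[:,1:].astype(np.float32),1)[:,0]
    dv=np.diff(v);print(ax,'R edge',round(y[np.argmax(dv[:60])],4),'L edge',round(y[-60+np.argmin(dv[-59:])],4))
for ay in(-.07,-.045):
    x=np.arange(-.12,.08,.001);pp=np.array([px(sc,L+k*X+ay*N) for k in x])
    v=cv2.remap(g0.astype(np.float32),pp[:,:1].astype(np.float32),pp[:,1:].astype(np.float32),1)[:,0]
    dv=np.diff(v);print(ay,'front edge',x[np.argmax(dv[:60])])
E
```

```text
[[0.4653, 0.2117, 0.03], [0.4546, 0.386, 0.03], [0.7279, 0.2291, 0.03]]
yaw 0.061186357889875816 0.06614856431742142 0.17464775776006136 0.26313884204483134
lens [0.5498 0.3038 0.03  ]
-0.08 R edge -0.086 L edge 0.091
-0.07 R edge -0.086 L edge 0.092
0.0 R edge -0.087 L edge 0.092
0.1 R edge -0.086 L edge 0.093
-0.07 front edge -0.08699999999999997
-0.045 front edge -0.08699999999999997
```

```bash
cat >> h.py <<'E'
ML=np.array([.544,.300]);MY=.058
def mic(along,z):
    s=arm.get_state();X=np.array([np.cos(MY),np.sin(MY)]);d=np.array(s['tool_pos'])[:2]-ML
    print('along',round(d@X,4),'lat',round(d@[-X[1],X[0]],4),'z',round(s['tool_pos'][2],4));go(list(ML+along*X)+[z],MY+np.pi/2)
E
python3 -c "
from h import *
mic(-.126,.06)"
```

```text
along -0.1809 lat -0.0025 z 0.0766
shift [-0.0549  0.0028  0.0166] [-0.    -0.    -0.005]
```

```bash
echo '[[[-0.01, 0.001, 0, 0, 0, -0.003], [-0.025, 0.002, 0, 0, 0, -0.004], [-0.04, 0.0028, 0.002, 0, 0, -0.004], [-0.05, 0.0028, 0.008, 0, 0, -0.004], [-0.054, 0.0028, 0.014, 0, 0, -0.004], [-0.054, 0.0028, 0.018, 0, 0, -0.004], [-0.054, 0.0028, 0.02, 0, 0, -0.004], [-0.054, 0.0028, 0.02, 0, 0, -0.004]]]' > mv.in && python3 shift.py mv.in
echo '[[[0, 0, 0.001, 0, 0, 0], [0, 0, 0.002, 0, 0, 0], [0, 0, 0.003, 0, 0, 0], [0, 0, 0.003, 0, 0, 0]]]' > mv.in && python3 shift.py mv.in
python3 -c "
from h import *
mic(-.112,.0506)"
```

```text
time_s: 26.72
tool_pos: [0.416, 0.2937, 0.056]
tcp_rot: [-0.03, 1.0, -0.0, -0.001]
force: [-0.0, -0.5, -2.1]
opening: 0.0138
grasp_force: 30.0
time_s: 27.05
tool_pos: [0.4165, 0.2944, 0.0536]
tcp_rot: [-0.03, 1.0, 0.0, -0.0]
force: [0.2, -0.2, -1.3]
opening: 0.014
grasp_force: 30.0
along -0.1276 lat 0.0018 z 0.0536
shift [-0.0156 -0.0019  0.003 ] [ 0.    -0.     0.003]
```

```bash
for i in 1 2; do echo '[[[0, -0.0005, 0.001, 0, 0, 0], [0, -0.001, 0.0015, 0, 0, 0], [0, -0.001, 0.0015, 0, 0, 0]]]' > mv.in && python3 shift.py mv.in | egrep 'tool|force'; done
```

```text
tool_pos: [0.4168, 0.2932, 0.0521]
force: [-0.4, 0.2, -0.7]
grasp_force: 30.0
tool_pos: [0.417, 0.2924, 0.0507]
force: [-1.1, 0.3, -1.6]
grasp_force: 30.0
```

```bash
echo '[[[-0.002, 0, 0, 0, 0, 0], [-0.004, 0, 0, 0, 0, 0], [-0.006, 0, 0, 0, 0, 0], [-0.008, 0, 0.0005, 0, 0, 0], [-0.009, 0, 0.0005, 0, 0, 0], [-0.009, 0, 0.0005, 0, 0, 0]]]' > mv.in && python3 shift.py mv.in| egrep 'tool|force'; echo '[[[-0.001, 0, 0, 0, 0, 0], [-0.002, 0, 0, 0, 0, 0], [-0.002, 0, 0, 0, 0, 0]]]' > mv.in && python3 shift.py mv.in| egrep 'tool|force'
```

```text
tool_pos: [0.4238, 0.2927, 0.0505]
force: [-10.5, -1.8, 17.2]
grasp_force: 30.0
tool_pos: [0.4257, 0.2929, 0.0504]
force: [-9.1, -1.3, 13.5]
grasp_force: 30.0
```

```bash
echo '[[[-0.001, 0, 0, 0, 0, 0], [-0.002, 0, 0, 0, 0, 0], [-0.002, 0, 0, 0, 0, 0]]]' > mv.in && python3 shift.py mv.in| egrep 'tool|force';python3 -c "
from h import *
mic(-.112,.0506)"
```

```text
tool_pos: [0.4279, 0.2931, 0.0504]
force: [-8.0, -0.9, 11.4]
grasp_force: 30.0
along -0.1163 lat -0.0001 z 0.0504
shift [-0.0043  0.0001 -0.0002] [ 0.001 -0.005  0.003]
```

```bash
echo '[[[0, 0, -0.0005, 0, 0, 0], [0, 0, -0.001, 0, 0, 0], [0, 0, -0.001, 0, 0, 0]]]' > mv.in && python3 shift.py mv.in| egrep 'tool|force';for i in 1 2; do echo '[[[-0.001, 0, 0, 0, 0, 0], [-0.002, 0, 0, 0, 0, 0], [-0.002, 0, 0, 0, 0, 0]]]' > mv.in && python3 shift.py mv.in| egrep 'tool|force'; done
```

```text
tool_pos: [0.4288, 0.2928, 0.0506]
force: [-3.3, -0.7, -2.1]
grasp_force: 30.0
tool_pos: [0.4288, 0.2928, 0.0504]
force: [-12.8, -1.7, 5.8]
grasp_force: 30.0
tool_pos: [0.429, 0.2927, 0.0503]
force: [-17.2, -1.5, 12.9]
grasp_force: 30.0
```

```bash
echo '[[[0.001, 0, 0, 0, 0, 0], [0.002, 0, -0.0003, 0, 0, 0], [0.0025, 0, -0.0005, 0, 0, 0], [0.0025, 0, -0.0005, 0, 0, 0]]]' > mv.in && python3 shift.py mv.in| egrep 'tool|force'; echo '[[[0, 0, 0, 0, 0, 0], [0, 0, 0, 0, 0, 0], [0, 0, 0, 0, 0, 0], [0, 0, 0, 0, 0, 0]]]' > mv.in && python3 shift.py mv.in 0.045| egrep 'tool|force|open'
echo '[[[0, 0, -0.01, 0, 0, 0], [0, 0, -0.03, 0, 0, 0], [0, 0, -0.06, 0, 0, 0], [0.03, 0, -0.08, 0, 0, 0], [0.06, 0, -0.1, 0, 0, 0], [0.06, -0.03, -0.12, 0, 0, 0], [0.06, -0.06, -0.12, 0, 0, 0], [0.06, -0.06, -0.12, 0, 0, 0]]]' > mv.in && python3 shift.py mv.in
echo '[[[0.02, -0.03, 0, 0, 0, 0], [0.02, -0.06, 0, 0, 0, 0], [0.02, -0.09, 0, 0, 0, 0], [0.02, -0.09, 0, 0, 0, 0]]]' > mv.in && python3 shift.py mv.in | egrep 'tool|force'
python3 - <<'E'
from h import *
t=arm.get_image('top');sc=arm.get_image('scene');s=arm.get_state();r=arm.get_image('wrist')
# tail plate end & grip in the top view, dish in the scene view, against prediction for holder at lens_spot
X=np.array([np.cos(MY),np.sin(MY),0]);N=np.array([-X[1],X[0],0]);L=np.r_[ML,.03]
g=cv2.cvtColor(t['img'],6)
for nm,a,z in(('tail end',-.13,.008),('grip',-.113,.038),('grip back',-.1305,.038)):print(nm,px(t,L+a*X+[0,0,z]).round(1),'wrist',px(r,L+a*X+[0,0,z],s).round(1))
p=px(t,L-.113*X+[0,0,.038]).round().astype(int);print(p);print(g[p[1]-8:p[1]+22:2,p[0]-16:p[0]+16:2])
p=px(sc,L+[0,0,.038]).round().astype(int);print('dish scene',p);w=sc['img'][p[1]-20:p[1]+20,p[0]-25:p[0]+25].astype(int);v,u=np.nonzero((w[...,1]-w[...,2]>6)&(w.min(2)>80));print(len(v),(np.percentile(u,[2,50,98])+p[0]-25,np.percentile(v,[2,50,98])+p[1]-20) if len(v) else '')
E
```

```text
tool_pos: [0.4291, 0.2927, 0.0507]
force: [-6.3, -0.4, -2.1]
grasp_force: 30.0
tool_pos: [0.4326, 0.2933, 0.052]
force: [0.1, 0.1, 0.1]
opening: 0.0368
grasp_force: 0.0
time_s: 30.63
tool_pos: [0.3752, 0.2254, 0.1727]
tcp_rot: [-0.028, 1.0, 0.001, -0.0]
force: [-0.8, -0.4, -0.4]
opening: 0.0448
grasp_force: 0.0
tool_pos: [0.3599, 0.1342, 0.1714]
force: [1.8, -1.1, -0.7]
grasp_force: 0.0
tail end [173.7 282.3] wrist [430.1 267. ]
grip [169.8 276.9] wrist [442.9 297.2]
grip back [170.2 283.6] wrist [445.3 280.1]
[170 277]
[[215 206 204 203 200 190 172 177 210 205 211 209 207  96  68  50]
 [ 65  68  67  68  68  66  68 115 156 148 120 183 213  92  49  54]
 [ 68  68  68  65  64  64  44 163 205 203 129 134 150  90  45  50]
 [ 68  72  67  70  58  42  46 160 206 208 102 125 149  99  52  47]
 [ 65  71  63  70  42  46  46 107 143 146  98 118 150 101  47  47]
 [ 70  69  66  70  45  38  42 103 145 148  98 120 152 109  50  48]
 [ 69  70  65  67  41  44  46 124 143 146  98 113 152 113  54  49]
 [ 65  71  70  68  47  42  42  81 144 143 100  78  93  65  52  48]
 [ 70  68  66  69  47  41  42  41  47  49  42  50  47  47  51  50]
 [ 66  69  69  68  43  38  47  41  48  45  41  46  44  50  47  50]
 [ 68  71  66  65  40  43  45  42  47  48  49  47  44  45  49  48]
 [ 73  71  70  65  42  41  42  43  41  47  48  45  47  46  46  43]
 [ 66  70  63  69  46  41  43  41  46  42  48  46  49  46  44  52]
 [ 66  65  65  69  62  51  42  40  40  41  51  49  45  51  48  47]
 [ 69  69  65  68  68  43  42  47  47  41  44  46  46  48  49  48]]
dish scene [430 262]
0
```

```bash
python3 - <<'E'
from h import *
t=arm.get_image('top');g=cv2.cvtColor(t['img'],6).astype(float)
X=np.array([np.cos(MY),np.sin(MY),0]);N=np.array([-X[1],X[0],0])
def e(u,a,b):
    d=abs(np.diff(g[a:b,u]));k=np.argmax(d);w=d[k-1:k+2];return (np.arange(k-1,k+2)*w).sum()/w.sum()+.5+a
A=[];B=[]
for u in(156,158,160,162,186,190,194,198):A.append((onz(t,(u,e(u,262,277)),.03)[:2]-ML)@X[:2])
for u in(170,172,174,175,176,177,178):
    p=onz(t,(u,e(u,279,291)),.038);B.append((p[:2]-ML)@X[:2])
print(np.round(A,4),np.round(B,4))
print('tail end - front edge',np.median(B)-np.median(A),'(want -0.040)')
for v in(279,281):
    d=np.diff(g[v,155:195]);l,h=np.argmax(d)+155.5,np.argmin(d)+155.5
    print([round(float((onz(t,(k,v),.038)[:2]-ML)@N[:2]),4) for k in(l,h)])
s=arm.get_state();print(s['time_s'],s['force'])
E
```

```text
[-0.0932 -0.0923 -0.0927 -0.0928 -0.0927 -0.0916 -0.0924 -0.0925] [-0.1346 -0.1344 -0.1333 -0.1329 -0.1322 -0.1323 -0.1325]
tail end - front edge -0.040309998110596865 (want -0.040)
[0.0165, -0.0192]
[0.0168, -0.0189]
31.1667 [ 0.31666562  0.4900237  -0.50935469]
```

```bash
python3 -c "
from bench import arm
print(arm.job_done())"
```

```text
the job is handed in; nothing more can be done
None
```

I handed the job in at about 31 s with every step carried out, and no verdict came back. The hasp and lid are open, and by my last measurement the holder is against the stop, about 1 mm off centre and released.

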